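# Restock the soap locker and shut its lift-up door

### The job

Raise the blue lift-up door of the white soap locker until its stay locks and let go, so that it stands open by itself, then set the orange and the green soap box down flat, side by side on the yellow sprung platform inside. Then press the red catch down until it stays down, and lower the door by its handle, gently and without letting it fall, until it is fully shut. Leave everything else on the counter undisturbed.

Things in the scene. Friction and masses are not known exactly. Their poses are not given: they have to be found in the camera images.
- locker: white countertop locker, fixed, 160 mm deep (its x, front at -x facing the robot), 260 mm wide (its y), origin at the centre of its underside. Walls 8 mm thick; inside 140 x 244 mm. Front wall 76 mm high, back wall 124 mm; the blue door closes its sloping top. The stay and red catch are on the outside of its -y wall.
- door (a joint): blue door 262 mm wide, 162 mm from hinge to free edge, 0.5 kg, hinged along the locker's y atop its back wall. 0 = shut (sloping 0.32 rad down to the front), grows as it rises, 1.89 = upright, 1.99 = stop. Past 1.87 the catch tips in and locks it: it cannot sink below 1.85. Unlocked, friction holds it only near upright; lower down it falls if let go (over 3.5 rad/s counts as falling).
- door_hinge (a point): middle of the door's hinge axis, 125 mm above the counter, 75 mm behind the locker's origin (locker +x).
- door_handle (a point): middle of the handle: dark round bar 12 mm thick, 100 mm long along the locker's y, 220 mm from the hinge axis, 58 mm beyond the door's free edge (open space between), held by a rod at each end. Can be pinched from above, fingers in front and behind; it turns between them as the door swings. 61 mm above the counter when shut, 51 mm clear of the front wall; 345 mm high when upright.
- catch (a joint): tumbling catch that props the stay: red pedal in front of its pivot, 36 mm steel ball weight above it. 0 = ready or locked (the door starts shut with it at 0), 0.5 = pedal fully down. The pedal takes about 1 N; past 0.3 the weight tips over and the catch stays down by itself (the door can be lowered), short of that it tips back to 0.
- catch_pad (a point): middle of the top of the catch's red pedal, 32 x 40 mm, beside the locker (62 mm in front of and 175 mm to the -y side of its origin), 95 mm above the counter when up; pressed straight down it sinks 40 mm and moves 8 mm forward (locker -x).
- platform (a joint): sprung platform travel: 0 = empty, up; grows as it sinks, to 0.034 at most. About 13 mm for each soap box. When it has not sunk the boxes stand too high for the door.
- platform_top (a point): middle of the top of the yellow platform, 132 mm (locker x) by 236 mm (locker y), inside the locker, 44 mm above the counter when empty; straight above the locker's origin. Room for both boxes side by side along the locker's y, their long sides along the locker's x, centres about 60 mm either side of the middle.
- soap_orange: orange box of washing powder, 75 mm along its own x, 50 mm along its own y (grip across this), 40 mm high, about 0.2 kg; origin at the centre of its underside, z up. It starts lying on the counter.
- soap_green: green box of washing powder, 75 mm along its own x, 50 mm along its own y (grip across this), 40 mm high, about 0.2 kg; origin at the centre of its underside, z up. It starts lying on the counter.
- jug: white detergent jug, round, 84 mm across, 190 mm tall, blue cap; loose bystander, origin at the centre of its underside
- spray: clear bottle, 60 mm across, 180 mm tall, red cap; loose bystander, origin at the centre of its underside
- tin: blue jar with aluminium lid, 60 mm across, 60 mm tall; loose bystander, origin at the centre of its underside
- token_cup: white cup, 72 mm across, 75 mm tall; loose bystander, origin at the centre of its underside
- brush: flat brush with a wooden handle, lying, 170 mm long; loose bystander, origin under its middle
- peg_basket: grey open basket, 130 x 100 x 60 mm; loose bystander, origin at the centre of its underside

How it is judged (in metres and radians):
On the way, in this order (a step that is already met when the one before it is completed fails the run):
1. the door is raised, locked by its stay, and let go (value of joint door above 1.78 rad and value of joint catch below 0.08 rad and contact force between the fingers and door below 0.1 N), for 0.2 s.
2. one soap box stands on the platform, released, the door still locked up (((z of soap_orange in the frame of platform_top between -0.005 and 0.006 m and horizontal distance between soap_orange and platform_top below 0.14 m and angle between soap_orange's own z axis and vertical below 0.1 rad and contact force between the fingers and soap_orange below 0.1 N) or (z of soap_green in the frame of platform_top between -0.005 and 0.006 m and horizontal distance between soap_green and platform_top below 0.14 m and angle between soap_green's own z axis and vertical below 0.1 rad and contact force between the fingers and soap_green below 0.1 N)) and value of joint door above 1.78 rad and value of joint catch below 0.08 rad), for 0.2 s.
3. both soap boxes stand side by side on the platform, which has sunk, the door still locked up (z of soap_orange in the frame of platform_top between -0.005 and 0.006 m and horizontal distance between each of soap_orange, soap_green and platform_top below 0.14 m and angle between each of soap_orange, soap_green's own z axis and vertical below 0.1 rad and contact force between the fingers and soap_orange below 0.1 N and z of soap_green in the frame of platform_top between -0.005 and 0.006 m and contact force between the fingers and soap_green below 0.1 N and value of joint platform above 0.012 m and value of joint door above 1.78 rad and value of joint catch below 0.08 rad), for 0.2 s.
4. the catch is pressed down and stays down, with the door still up (value of joint catch above 0.4 rad and value of joint door above 1.7 rad), for 0.1 s.
At the end, for the whole second after the job is handed in: the door is shut (within 0.03 rad), both soap boxes rest flat (within 0.1 rad) on the platform, which has sunk more than 12 mm, and the handle is let go (value of joint door below 0.03 rad and z of soap_orange in the frame of platform_top between -0.005 and 0.006 m and horizontal distance between each of soap_orange, soap_green and platform_top below 0.14 m and angle between each of soap_orange, soap_green's own z axis and vertical below 0.1 rad and contact force between the fingers and soap_orange below 0.1 N and z of soap_green in the frame of platform_top between -0.005 and 0.006 m and contact force between the fingers and soap_green below 0.1 N and value of joint platform above 0.012 m and linear speed of each of soap_orange, soap_green below 0.02 m/s and contact force between the fingers and door below 0.1 N); the robot touches nothing.
It fails at once if the door falls (closes faster than 3.5 rad/s) (velocity of joint door below -3.5 rad/s).
It fails at once if a bystander is pushed more than 30 mm or tipped (distance of any of jug, spray, tin, token_cup, brush, peg_basket from where it was at the start of the episode above 0.03 m or angle between any of jug, spray, tin, token_cup, peg_basket's own z axis and vertical above 0.5 rad).
It also fails if it takes over 72 s, if anything falls off the work surface, if the arm or the gripper's body presses on something with over 40 N, if the wrist force passes 120 N, or if a joint passes its speed limit or range.

### The arm

A 7-joint arm with a two-finger parallel gripper is mounted at the origin on the work surface. World frame = base frame: x ahead of the robot, y to its left, z up, the work surface at z = 0. Lengths are in mm, angles in rad, forces in N, time in s.
With the tool pointing down it reaches from about 350 to 775 mm from the base axis. Payload 3.1 kg.
Tool frame: the origin (TCP) lies midway between the tips of the shut fingers; the grasp point (between the pads) lies 19 mm behind it; z points along the fingers, y is the line along which they close (so a half turn about z gives the same grasp; the last joint's range is limited). The gripper opens to 85 mm and grips with 20 to 120 N. Pads are 22 mm wide; open, the fingers measure 114 mm over their backs; the gripper's body (76 mm by 85 mm) begins 54 mm behind the grasp point. The pads swing forward as they close: fully open they stand 13 mm farther back than shut.
Start: joints at [-1.252, 0.311, 0.014, 1.512, -0.004, 1.319, -0.027], TCP at [194.137, 514.615, 231.304] pointing down, gripper open.
Joint ranges: [-2.7, 2.7], [-0.3, 1.91], [-1.27, 1.3], [0.12, 2.57], [-1.44, 4.58], [0.2, 2.03], [-3.05, 3.05]. Speed limits (rad/s): [2.79, 2.79, 3.14, 3.14, 3.14, 3.14, 3.14].

### API

Orientations are given as a 3x3 rotation matrix whose columns are the frame's x, y, z axes.
In Python, from cell import bot, grab_frame, read_state gives the robot as it stands (bot), with the cameras as plain functions and the readings as plain functions.
- The arm moves only by the tool steer_hand, called after "Emit:" as name(argument=value, ...) on one line, values as JSON. Schema: {"type":"object","properties":{"rows":{"type":"array","items":{"type":"array","items":{"type":"array","items":{"type":"number"},"minItems":7,"maxItems":7},"minItems":1,"maxItems":5},"minItems":1,"maxItems":1},"clamp_n":{"type":"number"},"only":{"type":"string"},"quiet":{"type":"boolean"},"lines":{"type":"string"}},"required":["rows"],"additionalProperties":false}. rows is a list that holds a single list of rows (three levels of brackets), with 1 to 5 rows, each of 7 numbers: a rotation vector rx, ry, rz in a scale on which 1.0 is 180 degrees, then dx, dy, dz in normalised numbers (1 is 600 mm), then the opening from 0.0 (shut) to 1.0 (fully open); each row is the pose to reach, as a shift and turn from the pose commanded when the call began, along the tool's axes at that moment; what a row does not reach only later rows make up. A row lasts 1/8 s, in which the tool goes at most 62.5 mm and 0.188 rad, less where a joint would pass 70% of its speed; a pose out of reach is approached as far as the arm can. The fingers move at their own pace and stop on an object; clamp_n is the grip in N (left out, the last holds). Time passes only in rows, so rows that do not move let the fingers close. The tool returns the time, the measured TCP pose, the force, the opening and the grip force at its end. only (a regular expression) keeps the lines of the reply that match it, lines (a string "A,B") keeps lines A to B, and quiet returns only ok. Shift and turn numbers lie between -1 and 1, and a call with a number outside is refused. Input that does not fit is refused with a message, and nothing moves.
- read_state(): the state, without advancing time (a new reading comes with each control period).
- grab_frame(name): name is "scene" or "top"; returns a dict with "img" (400x640x3 uint8, red, green, blue), "camera_matrix" (3x3 intrinsics, pixels), "dist" ([k1, k2, p1, p2, k3] as OpenCV has them; the pictures are not rectified), "extrinsics" (4x4, takes a point from world to camera coordinates). Camera axes: x right, y up, looking along -z (the intrinsics and any distortion apply to the point x, -y, -z); pixel columns grow to the right and rows downward; lengths in mm; the calibration is good to about 2 mm. A picture is of the moment at which its call begins. There is no depth.
- bot.sign_off(): hands the job in; it is judged then, once.
The state is a dict: "t": time; "joint_pos": joint angles; "dq": joint speeds; "tau": joint torques, N m; "eef_pos": TCP position; "tcp_rot": TCP orientation; "wrist_force": force on the tool from outside, world axes, zero at the start; "torque": the same for the moment, N m; "gripper_width": opening from 0.0 (shut) to 1.0 (fully open); "grip_force": force on a finger pad.
Only numpy, scipy, OpenCV 4.12 (cv2) and the standard library are available. Lean on these libraries where they do the work, as an engineer would, in place of code of your own. Each camera call takes 0.05 s, during which the arm holds its last target. There are 200 camera calls.

## Working session

There is one attempt and no reset: what is moved stays moved. The work goes in short steps, Python scripts to look and compute and a tool call to move; the robot and the scene stay as the last step left them, time stands still between calls to the robot, and variables do not carry over. Pictures are saved under pics/ and viewed, at most 13 in all, crops included, and the job is handed in when it is done.

```bash
ls; mkdir -p pics; python3 - <<'E'
from cell import bot, grab_frame, read_state
import cv2, numpy as np
for n in("scene","top"):
    f=grab_frame(n); cv2.imwrite(f"pics/{n}0.png",f["img"][:,:,::-1]); np.savez(f"{n}0.npz",**f)
    print(n,f["camera_matrix"].tolist(),f["dist"],np.round(f["extrinsics"],3).tolist())
print(read_state())
E
```

```text
cell.py
pics
scene [[405.36392125862955, 0.0, 319.0794053636431], [0.0, 405.36392125862955, 203.49794911008456], [0.0, 0.0, 1.0]] [-0.02920219  0.          0.          0.          0.        ] [[0.753, 0.658, -0.011, -414.744], [-0.501, 0.584, 0.638, 172.854], [0.426, -0.475, 0.77, -1328.274], [0.0, 0.0, 0.0, 1.0]]
top [[396.6238781674484, 0.0, 323.9070125015593], [0.0, 396.6238781674484, 211.14910442636926], [0.0, 0.0, 1.0]] [0.0035598 0.        0.        0.        0.       ] [[-0.007, -1.0, -0.015, 78.883], [0.984, -0.01, 0.18, -527.807], [-0.18, -0.014, 0.984, -1363.507], [0.0, 0.0, 0.0, 1.0]]
{'t': 0.1, 'joint_pos': array([-1.25168963,  0.31165093,  0.01397847,  1.51294561, -0.00441056,
        1.31920437, -0.02718485]), 'dq': array([ 5.43379152e-05, -2.09011558e-03,  4.15032503e-04, -3.27338596e-03,
       -1.04388551e-04, -1.49114567e-03,  1.04461951e-03]), 'tau': array([ 8.14886989e-04, -3.80856764e+01,  1.46814762e-01, -2.31243092e+01,
        1.24663138e-02,  8.15903622e-03,  1.54239177e-05]), 'eef_pos': array([193.90381034, 513.96079106, 230.3070475 ]), 'tcp_rot': array([[-9.35648598e-01,  3.52932309e-01, -6.96930240e-04],
       [ 3.52932989e-01,  9.35646327e-01, -2.06287767e-03],
       [-7.59759591e-05, -2.17609827e-03, -9.99997629e-01]]), 'wrist_force': array([ 0.08614733, -0.4533867 ,  0.27399232]), 'torque': array([ 0.00970169, -0.01494233, -0.00102292]), 'grip_force': 0.0, 'gripper_width': 1.002262141680394}
```

View pics/top0.png

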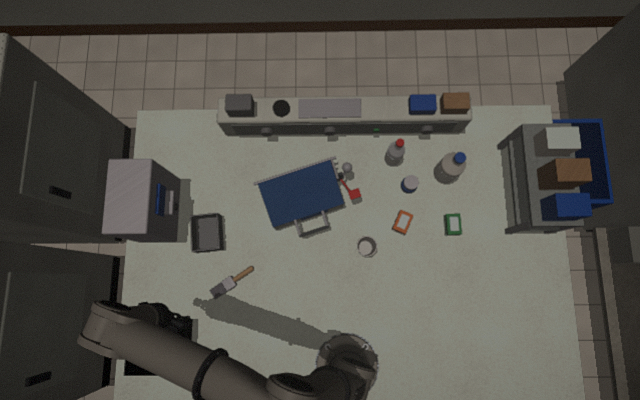

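View pics/scene0.png

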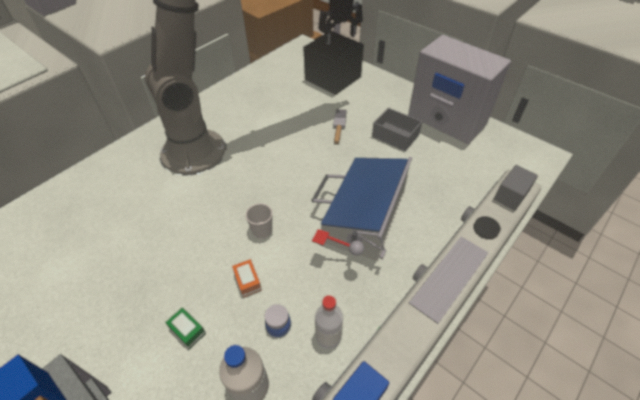

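The top view shows the locker's blue door at about (303,192), its handle at (313,224) and the red pad at (355,195). The orange box is at (402,221), the green box at (453,224) and the cup at (367,246). In the scene view the handle is at (325,195), the pad at (320,238), orange at (246,277) and green at (185,326). All are unobstructed.

```bash
cat > h.py <<'E'
import cv2, numpy as np
F=np.diag([1.,-1,-1])
def ray(f,uv):
    p=cv2.undistortPoints(np.array(uv,float).reshape(-1,1,2),f["camera_matrix"],f["dist"])[:,0]
    R=F@f["extrinsics"][:3,:3]; t=F@f["extrinsics"][:3,3]
    return -R.T@t, np.c_[p,np.ones(len(p))]@R
def plane(f,uv,z):
    c,d=ray(f,uv); return c+d*((z-c[2])/d[:,2])[:,None]
def proj(f,P):
    R=F@f["extrinsics"][:3,:3]; t=F@f["extrinsics"][:3,3]
    return cv2.projectPoints(np.array(P,float).reshape(-1,1,3),cv2.Rodrigues(R)[0],t,f["camera_matrix"],f["dist"])[0][:,0]
def tri(f,u,g,v):
    a,d=ray(f,u); b,e=ray(g,v); out=[]
    for d1,e1 in zip(d,e):
        A=np.c_[d1,-e1]; s=np.linalg.lstsq(A,b-a,rcond=None)[0]
        out.append(((a+s[0]*d1)+(b+s[1]*e1))/2); gap=np.linalg.norm(A@s-(b-a)); out[-1]=np.r_[out[-1],gap]
    return np.array(out)
def mask(f,h0,h1,s=90,v=40,roi=None):
    m=cv2.inRange(cv2.cvtColor(f["img"],cv2.COLOR_RGB2HSV),(h0,s,v),(h1,255,255))
    if roi:
        k=np.zeros_like(m);x0,y0,x1,y1=roi;k[y0:y1,x0:x1]=255;m&=k
    return m
def big(m): return max(cv2.findContours(m,cv2.RETR_EXTERNAL,cv2.CHAIN_APPROX_NONE)[0],key=cv2.contourArea)
def rect(f,c,z):
    P=plane(f,c[:,0,:],z)[:,:2].astype(np.float32); return cv2.minAreaRect(P)
E
python3 - <<'E'
from h import *
t=dict(np.load("top0.npz")); s=dict(np.load("scene0.npz"))
for n,h,rt,rs in(("orange",(3,18),(380,200,425,245),(225,250,270,300)),("green",(45,85),(435,205,475,245),(155,300,215,350))):
    for f,r in((t,rt),(s,rs)):
        m=mask(f,*h,roi=r,s=100); c=big(cv2.morphologyEx(m,cv2.MORPH_CLOSE,np.ones((9,9)))); print(n,rect(f,c,40),cv2.contourArea(c))
pc=[]
for f,r in((t,(340,180,370,206)),(s,(308,228,332,248))):
    m=mask(f,0,4,roi=r,s=120,v=90)|mask(f,172,179,roi=r,s=120,v=90); c=big(m); print("pad",rect(f,c,95)); M=cv2.moments(c);pc.append((M["m10"]/M["m00"],M["m01"]/M["m00"]))
print(pc,tri(t,[pc[0]],s,[pc[1]]))
q=[]
for f,r in((t,(250,150,350,235)),(s,(310,150,415,240))):
    c=big(mask(f,100,125,roi=r,s=120,v=30)); b=cv2.approxPolyDP(cv2.convexHull(c),6,True)[:,0]; print(b.tolist())
for n,f,r in(("t",t,(240,140,480,260)),("s",s,(220,140,420,300))):
    x0,y0,x1,y1=r; print(cv2.imwrite(f"pics/c{n}.png",cv2.resize(f["img"][y0:y1,x0:x1,::-1],None,fx=3,fy=3,interpolation=cv2.INTER_CUBIC)))
E
```

```text
orange ((490.0733337402344, -204.44161987304688), (49.28050994873047, 76.31468200683594), 65.11798858642578) 264.0
orange ((499.2944030761719, -211.68576049804688), (49.02116012573242, 84.03134155273438), 64.72030639648438) 555.0
green ((481.05645751953125, -383.4691162109375), (69.27136993408203, 46.57017517089844), 1.1832544803619385) 231.0
green ((489.0445861816406, -389.0497131347656), (76.17959594726562, 45.124305725097656), 1.3649665117263794) 598.5
pad ((602.495361328125, -20.32699203491211), (83.69355773925781, 38.35382843017578), 28.89269256591797)
pad ((592.388671875, -32.57139205932617), (40.76130676269531, 37.490272521972656), 18.387592315673828)
[(352.82183908045977, 192.25862068965517), (321.0800942285041, 236.61719670200233)] [[585.89096883 -28.80107459  88.51876874   3.43724084]]
[[329, 161], [342, 202], [273, 225], [259, 184]]
[[372, 224]]
True
True
```

View pics/ct.png

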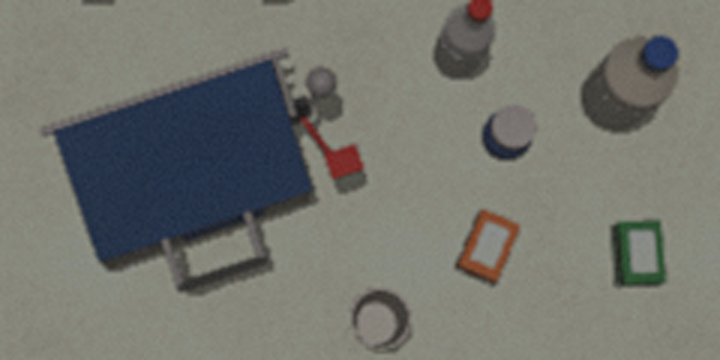

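View pics/cs.png

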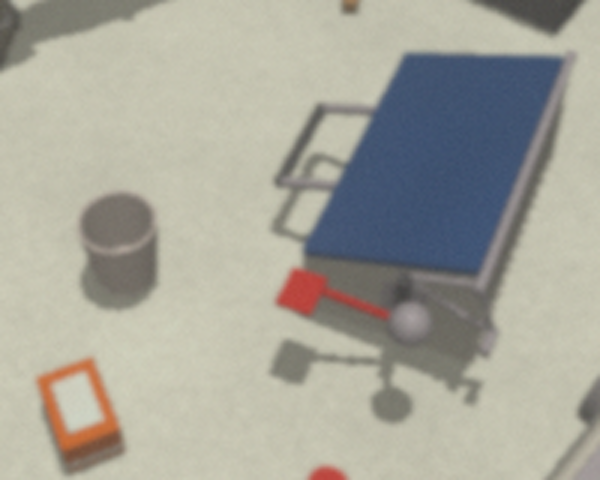

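The crops give the door corners, the handle bar ends and the pad in both views. I'll triangulate them and check against the given sizes.

```bash
python3 - <<'E'
from h import *
t=dict(np.load("top0.npz")); s=dict(np.load("scene0.npz"))
T=np.array([(55,130),(275,60),(312,190),(107,262),(183,284),(270,262),(346,160)])/3+[240,140]
S=np.array([(562,60),(480,272),(308,250),(405,55),(320,106),(280,183),(302,292)])/3+[220,140]
P=tri(t,T,s,S); print(np.round(P,1))
print("sizes",[np.linalg.norm(P[a,:3]-P[b,:3]).round() for a,b in((0,1),(3,2),(0,3),(1,2),(4,5))])
zs=[125,125,74,74,61,61,95]
pts=lambda f,U:np.array([plane(f,u,z)[0] for u,z in zip(U,zs)])
a,b=pts(t,T),pts(s,S); print(np.round(np.c_[a[:,:2],b[:,:2]],1))
E
```

```text
[[613.7 296.9 126.    1.7]
 [695.3  48.3 129.3   8.9]
 [553.1   6.4  77.    8.1]
 [470.9 244.7  79.9   9.7]
 [443.9 155.3  62.2   1.6]
 [472.8  57.6  56.9  11.6]
 [584.4 -34.5  89.    4.3]]
sizes [np.float64(262.0), np.float64(252.0), np.float64(159.0), np.float64(157.0), np.float64(102.0)]
[[613.3 296.6 613.8 298.7]
 [693.3  45.2 696.6  54.8]
 [550.9   3.3 554.   11.4]
 [468.3 242.  470.2 254. ]
 [443.5 154.8 443.6 156.8]
 [468.4  53.2 478.6  59.7]
 [581.6 -35.7 588.5 -35.9]]
```

```bash
cat >> h.py <<'E'
def zrot(a): c,s=np.cos(a),np.sin(a); return np.array([[c,-s,0],[s,c,0],[0,0,1]])
def down(a): # tool pointing down, tool y at azimuth a
    y=np.array([np.cos(a),np.sin(a),0]); z=np.array([0,0,-1.]); return np.c_[np.cross(y,z),y,z]
def go(st,p,a=None):
    R=st["tcp_rot"]; d=R.T@(np.array(p)-st["eef_pos"]); Rt=R if a is None else down(a)
    return np.round(np.r_[cv2.Rodrigues(R.T@Rt)[0][:,0],d],3).tolist()
E
python3 - <<'E'
from h import *
from cell import bot, grab_frame, read_state
t=dict(np.load("top0.npz")); s=dict(np.load("scene0.npz"))
L=np.array([(75,131),(75,-131),(-79,-131),(-79,131),(-135,44),(-135,-44),(-62,-175)],float)
T=np.array([(55,130),(275,60),(312,190),(107,262),(183,284),(270,262),(346,160)])/3+[240,140]
S=np.array([(562,60),(480,272),(308,250),(405,55),(320,106),(280,183),(302,292)])/3+[220,140]
for W in (tri(t,T,s,S)[:,:2],np.array([plane(t,u,z)[0] for u,z in zip(T,[125,125,74,74,61,61,95])])[:,:2]):
    A=L-L.mean(0);B=W-W.mean(0);a=np.arctan2((A[:,0]*B[:,1]-A[:,1]*B[:,0]).sum(),(A*B).sum());R=zrot(a)[:2,:2]
    o=W.mean(0)-R@L.mean(0); print(a,o,np.round(W-(L@R.T+o),1).tolist())
g=lambda p,z:np.r_[R@p+o,z]
h=g([-135.5,0],61);print("handle",h,"pad",g([-66,-175],95))
st=read_state(); print(go(st,[h[0],h[1],200],a))
print("bar proj",proj(t,[g([-135.5,44],61),g([-135.5,-44],61)]),proj(s,[g([-135.5,44],61),g([-135.5,-44],61)]))
E
```

```text
0.3253517356271609 [585.76395134 149.89260941] [[-1.2, -1.0], [-3.4, -1.5], [0.3, 5.9], [1.9, -4.0], [0.1, 6.8], [0.9, -7.5], [1.5, 1.3]]
0.32208631402458293 [583.77997626 147.55809384] [[-0.1, 1.0], [-3.1, -1.9], [0.6, 5.0], [0.9, -4.8], [1.7, 8.2], [-1.3, -9.9], [1.3, 2.3]]
handle [455.24778354 104.66607321  61.        ] pad [576.56948838 -39.3349474   95.        ]
[-0.002, 0.001, 0.888, -388.977, -290.652, 30.969]
bar proj [[303.38638129 235.25993339]
 [327.21986725 227.13092844]] [[323.70450902 176.95372551]
 [311.54386959 198.60582703]]
```

Units first: shifts go in shares of 600 mm and turns go in shares of 180 degrees. So -195 mm is -0.325, -156 mm is -0.26, 0.45 rad is 0.1432.

Emit:
steer_hand(rows=[[[0,0,0.0286,-0.065,-0.0483,0,1],[0,0,0.0573,-0.13,-0.0967,0,1],[0,0,0.0859,-0.195,-0.145,0,1],[0,0,0.1146,-0.26,-0.1933,0,1],[0,0,0.1432,-0.325,-0.2417,0,1]]], clamp_n=40)

```text
t: 0.72
eef_pos: [325.9, 308.4, 230.9]
tcp_rot: [[-0.687, 0.727, -0.0], [0.727, 0.687, -0.0], [-0.0, -0.001, -1.0]]
wrist_force: [1.5, 0.2, 0.2]
gripper_width: 1.001
grip_force: 0.0
```

```bash
python3 -c "
from h import *
from cell import bot, grab_frame, read_state
print(go(read_state(),[456,106,200],.322))"
```

```text
[-0.001, 0.0, 0.435, -236.498, -44.462, 30.972]
```

Converted, -236 mm is -0.3933, -190 mm is -0.3167, 0.435 rad is 0.1385.

Emit:
steer_hand(rows=[[[0,0,0.0286,-0.0783,-0.015,0.01,1],[0,0,0.0573,-0.1583,-0.03,0.02,1],[0,0,0.0859,-0.2367,-0.045,0.0317,1],[0,0,0.1146,-0.3167,-0.06,0.0417,1],[0,0,0.1385,-0.3933,-0.0733,0.0517,1]]])

```text
t: 1.35
eef_pos: [456.5, 107.3, 199.9]
tcp_rot: [[-0.317, 0.948, -0.0], [0.948, 0.317, 0.0], [0.0, -0.0, -1.0]]
wrist_force: [1.0, -0.1, -0.1]
gripper_width: 1.003
grip_force: 0.0
```

```bash
python3 - <<'E'
from h import *
from cell import bot, grab_frame, read_state
for n in("scene","top"):
    f=grab_frame(n); np.savez(n+"1.npz",**f)
    x0,y0,x1,y1=(270,120,420,250) if n=="scene" else (250,150,370,260)
    cv2.imwrite(f"pics/{n}1.png",cv2.resize(f["img"][y0:y1,x0:x1,::-1],None,fx=4,fy=4,interpolation=cv2.INTER_CUBIC))
print(go(read_state(),[456,106,42],.322))
E
```

```text
[-0.001, 0.004, -0.008, 5.089, -0.525, 157.657]
```

View pics/scene1.png

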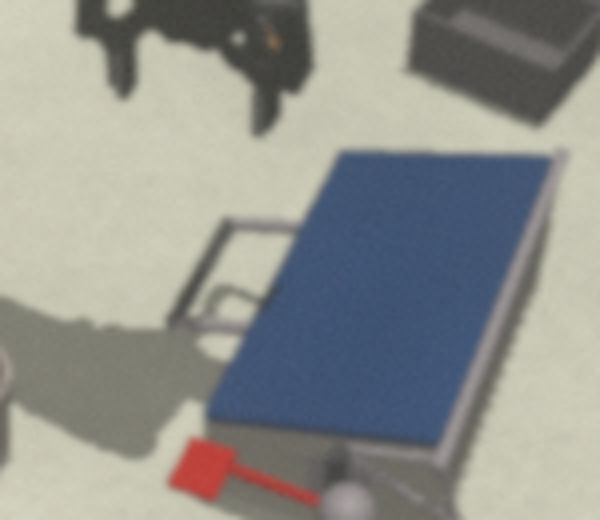

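Fingers are at crop (120,95) and (262,125), clear of everything. The handle bar runs from (228,222) to (178,322) in the crop, about 2 mm beyond the model. I'll descend half open so the rear finger clears the door edge.

Converted, 158 mm is 0.2633, 120 mm is 0.2.

Emit:
steer_hand(rows=[[[0,0,0,0.0033,0,0.0667,0.5],[0,0,0,0.0083,0.0017,0.1333,0.5],[0,0,0,0.0083,0.0017,0.2,0.5],[0,0,0,0.0083,0.0017,0.2417,0.5],[0,0,0,0.0083,0.0017,0.2633,0.5]]])

```text
t: 2.08
eef_pos: [453.9, 114.1, 40.7]
tcp_rot: [[-0.32, 0.947, -0.003], [0.947, 0.32, -0.001], [0.0, -0.003, -1.0]]
wrist_force: [0.5, 0.8, 0.4]
gripper_width: 0.498
grip_force: 0.0
```

Emit:
steer_hand(rows=[[[0,0,0,0,0,0,0],[0,0,0,0,0,0,0],[0,0,0,0,0,0,0],[0,0,0,0,0,0,0]]], clamp_n=30)

```text
t: 2.58
eef_pos: [457.6, 114.7, 43.6]
tcp_rot: [[-0.32, 0.948, 0.005], [0.948, 0.32, 0.002], [0.0, 0.005, -1.0]]
wrist_force: [3.3, 1.3, -0.9]
gripper_width: 0.129
grip_force: 29.3
```

Converted, -206.5 mm is -0.3442, -170.5 mm is -0.2842.

Emit:
steer_hand(rows=[[[0,0,0,0,-0.0142,-0.0717,0],[0,0,0,0,-0.0142,-0.145,0],[0,0,0,0,0.0008,-0.2167,0],[0,0,0,0,0.03,-0.2842,0],[0,0,0,0,0.0717,-0.3442,0]]], clamp_n=30)

```text
t: 3.2
eef_pos: [498.7, 128.3, 249.7]
tcp_rot: [[-0.32, 0.948, 0.006], [0.948, 0.32, 0.001], [-0.001, 0.006, -1.0]]
wrist_force: [15.4, 4.2, -19.0]
gripper_width: 0.127
grip_force: 29.6
```

Emit:
steer_hand(rows=[[[0,0,0,0,0.0525,-0.0508,0],[0,0,0,0,0.1142,-0.09,0],[0,0,0,0,0.1833,-0.1167,0],[0,0,0,0,0.255,-0.1283,0],[0,0,0,0,0.3,-0.1283,0]]])

```text
t: 3.82
eef_pos: [667.3, 184.2, 327.2]
tcp_rot: [[-0.319, 0.948, -0.0], [0.948, 0.319, -0.002], [-0.002, -0.001, -1.0]]
wrist_force: [-1.4, -1.1, 6.8]
gripper_width: 0.13
grip_force: 31.9
```

Converted, 3 mm is 0.005.

Emit:
steer_hand(rows=[[[0,0,0,0,0.005,0,0],[0,0,0,0,0.005,0,0],[0,0,0,0,0.005,0,0],[0,0,0,0,0,0,0.4],[0,0,0,0,0,0,0.4]]])

```text
t: 4.45
eef_pos: [665.4, 185.3, 325.0]
tcp_rot: [[-0.32, 0.948, -0.003], [0.948, 0.32, 0.0], [0.001, -0.003, -1.0]]
wrist_force: [1.0, -0.5, 0.5]
gripper_width: 0.397
grip_force: 0.0
```

Emit:
steer_hand(rows=[[[0,0,0,0,0,-0.05,0.4],[0,0,0,0,0,-0.1,0.4],[0,0,0,0,0,-0.1333,0.4],[0,0,0,0,0,-0.1333,0.4]]])

```text
t: 4.95
eef_pos: [667.1, 185.1, 406.8]
tcp_rot: [[-0.32, 0.947, 0.002], [0.947, 0.32, 0.0], [-0.0, 0.002, -1.0]]
wrist_force: [0.7, 0.1, -0.1]
gripper_width: 0.402
grip_force: 0.0
```

```bash
python3 - <<'E'
from h import *
from cell import bot, grab_frame, read_state
st=read_state(); print(st["joint_pos"].round(2))
for n in("scene",):
    f=grab_frame(n); np.savez(n+"2.npz",**f); cv2.imwrite(f"pics/{n}2.png",f["img"][:,:,::-1])
print(go(st,[490,-204,150],1.137))
E
```

```text
[-0.42  0.71  0.47  0.49 -0.33  1.97  0.14]
[0.002, 0.001, -0.811, -311.931, -292.754, 256.258]
```

View pics/scene2.png

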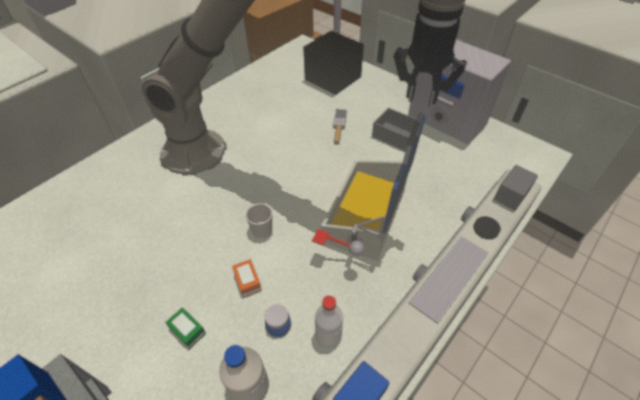

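The door stands up by itself at about (405,165) with the yellow platform exposed at (365,200), and the catch is up. Next, the orange box.

Converted, -195 mm is -0.325, -185 mm is -0.3083, -0.5 rad is -0.1592.

Emit:
steer_hand(rows=[[[0,0,-0.0318,-0.065,-0.0617,0,1],[0,0,-0.0637,-0.13,-0.1233,0,1],[0,0,-0.0955,-0.195,-0.185,0.0333,1],[0,0,-0.1273,-0.26,-0.2467,0.0833,1],[0,0,-0.1592,-0.325,-0.3083,0.15,1]]])

```text
t: 5.62
eef_pos: [553.1, -56.9, 316.5]
tcp_rot: [[-0.737, 0.676, -0.001], [0.676, 0.737, 0.0], [0.001, -0.0, -1.0]]
wrist_force: [0.6, -0.8, 0.3]
gripper_width: 0.998
grip_force: 0.0
```

```bash
python3 -c "
from h import *
from cell import bot, grab_frame, read_state
print(go(read_state(),[490,-204,100],1.137))"
```

```text
[-0.0, -0.001, -0.308, -53.06, -150.973, 216.486]
```

Converted, 190 mm is 0.3167, -151 mm is -0.2517, -0.308 rad is -0.098.

Emit:
steer_hand(rows=[[[0,0,-0.0191,-0.0183,-0.05,0.0583,1],[0,0,-0.0414,-0.0367,-0.1017,0.125,1],[0,0,-0.0637,-0.055,-0.1533,0.1917,1],[0,0,-0.0828,-0.0733,-0.2033,0.25,1],[0,0,-0.098,-0.0883,-0.2517,0.3167,1]]])

```text
t: 6.25
eef_pos: [489.6, -202.3, 126.1]
tcp_rot: [[-0.907, 0.422, -0.002], [0.422, 0.907, 0.001], [0.002, 0.0, -1.0]]
wrist_force: [-0.1, -0.3, 0.3]
gripper_width: 0.999
grip_force: 0.0
```

```bash
python3 -c "
from h import *
from cell import bot, grab_frame, read_state
f=grab_frame('top'); np.savez('top3.npz',**f)
y=mask(f,20,35,roi=(250,150,360,240),s=100); c=big(y); print('yellow',rect(f,c,44))
c=big(cv2.morphologyEx(mask(f,3,18,roi=(380,200,425,245),s=100),cv2.MORPH_CLOSE,np.ones((9,9)))); print('orange',rect(f,c,40))
print(go(read_state(),[490,-204,8],1.137))"
```

```text
yellow ((588.0369873046875, 154.0749969482422), (131.03472900390625, 238.3499298095703), 18.40936851501465)
orange ((485.717529296875, -188.4354705810547), (23.90514373779297, 54.172607421875), 65.1167221069336)
[-0.006, -0.013, -0.008, -7.456, 5.769, 112.634]
```

Converted, 50 mm is 0.0833, 25 mm is 0.0417.

Emit:
steer_hand(rows=[[[0,0,0,0,0,0.0417,1],[0,0,0,0,0,0.0833,1],[0,0,0,0,0,0.0833,1]]])

```text
t: 6.68
eef_pos: [488.4, -200.4, 75.7]
tcp_rot: [[-0.906, 0.423, -0.007], [0.423, 0.906, 0.003], [0.008, -0.001, -1.0]]
wrist_force: [-0.9, 0.3, 0.4]
gripper_width: 1.002
grip_force: 0.0
```

```bash
python3 -c "
from h import *
from cell import bot, grab_frame, read_state
st=read_state(); print(st['eef_pos']); print(go(st,[490,-204,8],1.137))"
```

```text
[ 488.42788409 -200.36649863   75.70885937]
[-0.001, -0.008, -0.004, -3.491, -2.59, 67.685]
```

Converted, 66 mm is 0.11, 55 mm is 0.0917.

Emit:
steer_hand(rows=[[[0,0,0,-0.0033,-0.0033,0.05,1],[0,0,0,-0.0033,-0.0033,0.0917,1],[0,0,0,-0.0033,-0.0033,0.11,1],[0,0,0,-0.0033,-0.0033,0.11,1]]])

```text
t: 7.18
eef_pos: [492.5, -204.7, 12.5]
tcp_rot: [[-0.906, 0.424, -0.001], [0.424, 0.906, 0.0], [0.001, 0.0, -1.0]]
wrist_force: [0.0, -0.9, 0.4]
gripper_width: 0.997
grip_force: 0.0
```

Emit:
steer_hand(rows=[[[0,0,0,0,0,0,0.3],[0,0,0,0,0,0,0.3],[0,0,0,0,0,0,0.3],[0,0,0,0,0,-0.0333,0.3],[0,0,0,0,0,-0.0333,0.3]]], clamp_n=40)

```text
t: 7.8
eef_pos: [493.8, -205.5, 33.5]
tcp_rot: [[-0.906, 0.424, 0.003], [0.424, 0.906, -0.001], [-0.003, 0.0, -1.0]]
wrist_force: [-0.6, 0.3, -2.4]
gripper_width: 0.576
grip_force: 43.2
```

Converted, -190 mm is -0.3167, -150 mm is -0.25.

Emit:
steer_hand(rows=[[[0,0,0,0,0,-0.0833,0.3],[0,0,0,0,0,-0.1667,0.3],[0,0,0,0,0,-0.25,0.3],[0,0,0,0,0,-0.3167,0.3],[0,0,0,0,0,-0.3167,0.3]]])

```text
t: 8.43
eef_pos: [494.7, -206.0, 225.1]
tcp_rot: [[-0.906, 0.424, 0.007], [0.424, 0.906, -0.002], [-0.007, 0.001, -1.0]]
wrist_force: [0.9, -0.2, -2.2]
gripper_width: 0.576
grip_force: 43.4
```

```bash
python3 -c "
from h import *
from cell import bot, grab_frame, read_state
print(go(read_state(),[568,209,225],1.892))"
```

```text
[-0.002, 0.007, -0.759, 109.465, 407.0, -0.213]
```

Converted, 217 mm is 0.3617, 172 mm is 0.2867, -0.4 rad is -0.1273.

Emit:
steer_hand(rows=[[[0,0,-0.0191,0.0167,0.0617,0,0.3],[0,0,-0.0477,0.0367,0.1367,0,0.3],[0,0,-0.0732,0.0567,0.2117,0,0.3],[0,0,-0.1019,0.0767,0.2867,0,0.3],[0,0,-0.1273,0.0967,0.3617,0,0.3]]])

```text
t: 9.05
eef_pos: [530.7, 17.7, 219.6]
tcp_rot: [[-0.999, 0.035, -0.005], [0.035, 0.999, -0.0], [0.005, -0.0, -1.0]]
wrist_force: [1.1, -0.5, -2.7]
gripper_width: 0.576
grip_force: 43.2
```

```bash
python3 -c "
from h import *
from cell import bot, grab_frame, read_state
print(go(read_state(),[568,209,225],1.892))"
```

```text
[0.001, -0.005, -0.356, -30.537, 192.493, -5.611]
```

Converted, 192 mm is 0.32, 145 mm is 0.2417, -0.356 rad is -0.1133.

Emit:
steer_hand(rows=[[[0,0,-0.0286,-0.0133,0.08,0,0.3],[0,0,-0.0573,-0.0267,0.16,0,0.3],[0,0,-0.0859,-0.04,0.2417,0,0.3],[0,0,-0.1133,-0.05,0.32,0,0.3],[0,0,-0.1133,-0.05,0.32,0,0.3]]])

```text
t: 9.68
eef_pos: [566.6, 213.8, 218.4]
tcp_rot: [[-0.946, -0.323, -0.007], [-0.323, 0.947, 0.003], [0.005, 0.005, -1.0]]
wrist_force: [-1.1, -0.4, -2.0]
gripper_width: 0.576
grip_force: 43.2
```

Emit:
steer_hand(rows=[[[0,0,0,0,0,0,0.3],[0,0,0,0,0,0,0.3]]])

```text
t: 9.93
eef_pos: [569.2, 204.5, 221.3]
tcp_rot: [[-0.951, -0.31, -0.002], [-0.31, 0.951, -0.002], [0.002, -0.001, -1.0]]
wrist_force: [-0.2, -0.1, -2.4]
gripper_width: 0.571
grip_force: 43.2
```

```bash
python3 -c "
from h import *
from cell import bot, grab_frame, read_state
f=grab_frame('top'); np.savez('top4.npz',**f); cv2.imwrite('pics/t4.png',cv2.resize(f['img'][130:270,230:410,::-1],None,fx=4,fy=4,interpolation=cv2.INTER_CUBIC))
print(go(read_state(),[568,209,56],1.892))"
```

```text
[-0.001, -0.001, -0.006, -0.247, 4.681, 165.798]
```

View pics/t4.png

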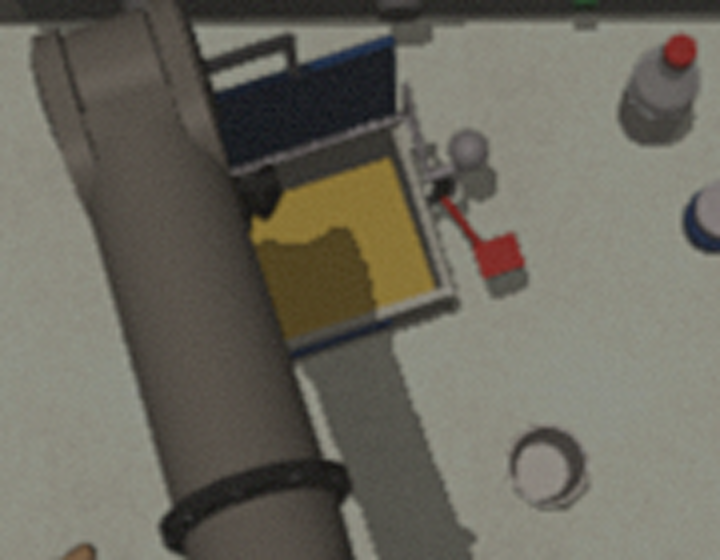

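The arm hides the hand here. The platform's right half, the pad at crop (500,255) and the cup at (545,468) are undisturbed. I'll check clearance to the door in the scene view.

```bash
python3 -c "
from h import *
from cell import bot, grab_frame, read_state
f=grab_frame('scene'); cv2.imwrite('pics/s4.png',cv2.resize(f['img'][20:270,250:480,::-1],None,fx=2.4,fy=2.4,interpolation=cv2.INTER_CUBIC))
print(proj(f,[[569,204,221],[569,204,21+190]]),read_state()['joint_pos'].round(2))"
```

```text
[[377.28470836 144.35139427]
 [376.89266046 147.32612866]] [-0.48  0.43  0.16  1.37 -0.07  1.35  1.57]
```

View pics/s4.png

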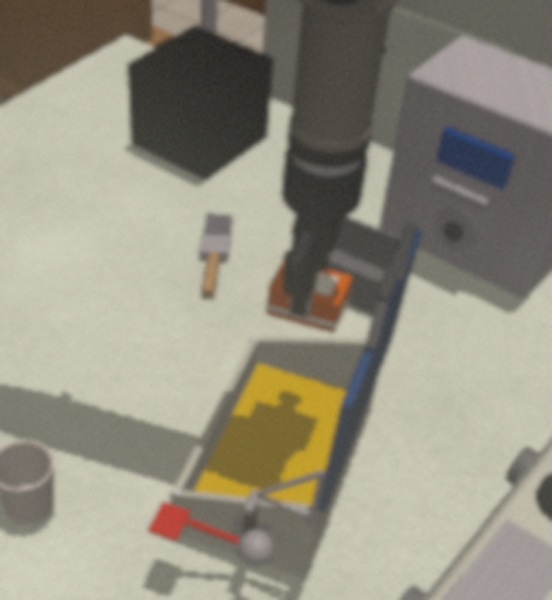

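The box is held level at crop (310,300), and the wrist radius (about 45 mm) clears the door. Lowering.

Converted, 155 mm is 0.2583, 140 mm is 0.2333.

Emit:
steer_hand(rows=[[[0,0,0,0.0067,0.0017,0.0667,0.3],[0,0,0,0.0067,0.0033,0.1333,0.3],[0,0,0,0.0067,0.0033,0.1917,0.3],[0,0,0,0.0067,0.0033,0.2333,0.3],[0,0,0,0.0067,0.0033,0.2583,0.3]]])

```text
t: 10.65
eef_pos: [564.4, 206.3, 66.2]
tcp_rot: [[-0.95, -0.312, -0.002], [-0.312, 0.95, -0.001], [0.002, -0.0, -1.0]]
wrist_force: [0.6, -0.3, -1.8]
gripper_width: 0.577
grip_force: 43.2
```

Emit:
steer_hand(rows=[[[0,0,0,0,0,0.0133,0.3],[0,0,0,0,0,0.0233,0.3],[0,0,0,0,0,0.0267,0.3],[0,0,0,0,0,0.0267,0.3]]])

```text
t: 11.15
eef_pos: [565.7, 207.4, 52.3]
tcp_rot: [[-0.95, -0.313, 0.002], [-0.313, 0.95, 0.0], [-0.002, -0.0, -1.0]]
wrist_force: [-0.3, -0.6, -0.9]
gripper_width: 0.576
grip_force: 43.3
```

Converted, 8 mm is 0.0133, 6 mm is 0.01.

Emit:
steer_hand(rows=[[[0,0,0,0,0,0.01,0.3],[0,0,0,0,0,0.0133,0.3],[0,0,0,0,0,0.0133,0.8],[0,0,0,0,0,0.0133,0.8],[0,0,0,0,0,0.0133,0.8]]])

```text
t: 11.78
eef_pos: [565.9, 204.5, 43.7]
tcp_rot: [[-0.95, -0.311, 0.001], [-0.311, 0.95, -0.003], [0.0, -0.003, -1.0]]
wrist_force: [0.9, -4.8, 0.2]
gripper_width: 0.802
grip_force: 1.0
```

Emit:
steer_hand(rows=[[[0,0,0,0,0,-0.05,0.8],[0,0,0,0,0,-0.1333,0.8],[0,0,0,0,0,-0.2333,0.8],[0,0,0,0,0,-0.3167,0.8],[0,0,0,0,0,-0.3167,0.8]]])

```text
t: 12.4
eef_pos: [567.5, 209.8, 239.5]
tcp_rot: [[-0.949, -0.314, 0.01], [-0.314, 0.949, 0.006], [-0.012, 0.003, -1.0]]
wrist_force: [-0.1, 0.1, -0.5]
gripper_width: 0.801
grip_force: 0.0
```

```bash
python3 -c "
from h import *
from cell import bot, grab_frame, read_state
print(go(read_state(),[481,-383,245],-1.55))"
```

```text
[-0.016, 0.006, -2.842, 268.453, -535.552, -10.013]
```

Converted, -243 mm is -0.405, -195 mm is -0.325, 0.15 rad is 0.0477.

Emit:
steer_hand(rows=[[[0,0,0.0095,0.04,-0.08,0,1],[0,0,0.0191,0.0817,-0.1617,0,1],[0,0,0.0286,0.1217,-0.2433,0,1],[0,0,0.0382,0.1633,-0.325,0,1],[0,0,0.0477,0.2033,-0.405,0,1]]])

```text
t: 13.02
eef_pos: [524.0, -62.0, 232.4]
tcp_rot: [[-0.986, -0.168, -0.002], [-0.168, 0.986, 0.002], [0.001, 0.002, -1.0]]
wrist_force: [0.7, -0.5, 0.6]
gripper_width: 1.002
grip_force: 0.0
```

```bash
python3 -c "
from h import *
from cell import bot, grab_frame, read_state
f=grab_frame('top'); np.savez('top5.npz',**f)
c=big(cv2.morphologyEx(mask(f,3,18,roi=(250,150,345,230),s=100),cv2.MORPH_CLOSE,np.ones((9,9)))); print('orange',rect(f,c,71))
print(go(read_state(),[481,-383,245],1.59))"
```

```text
orange ((557.4859008789062, 221.71754455566406), (80.03419494628906, 81.4057846069336), 18.367656707763672)
[-0.007, -0.003, 0.135, 88.118, -299.741, -9.886]
```

Converted, -300 mm is -0.5, -240 mm is -0.4, 0.135 rad is 0.043.

Emit:
steer_hand(rows=[[[0,0,0.0095,0.0283,-0.1,0,1],[0,0,0.0191,0.0567,-0.2,0,1],[0,0,0.0286,0.0883,-0.3,0,1],[0,0,0.0382,0.1183,-0.4,0.0167,1],[0,0,0.043,0.1467,-0.5,0.05,1]]])

```text
t: 13.7
eef_pos: [489.7, -368.7, 204.3]
tcp_rot: [[-0.999, -0.034, 0.002], [-0.034, 0.999, 0.001], [-0.002, 0.001, -1.0]]
wrist_force: [0.7, -1.0, 0.6]
gripper_width: 0.997
grip_force: 0.0
```

Emit:
steer_hand(rows=[[[0,0,0,0,0,0.05,1],[0,0,0,0,0,0.1,1],[0,0,0,0,0,0.15,1],[0,0,0,0,0,0.15,1]]])

```text
t: 14.2
eef_pos: [487.4, -364.8, 110.9]
tcp_rot: [[-0.999, -0.034, -0.006], [-0.034, 0.999, 0.006], [0.006, 0.006, -1.0]]
wrist_force: [0.4, -0.5, -0.4]
gripper_width: 0.999
grip_force: 0.0
```

```bash
python3 -c "
from h import *
from cell import bot, grab_frame, read_state
f=grab_frame('top'); np.savez('top6.npz',**f)
cv2.imwrite('pics/t6.png',cv2.resize(f['img'][130:270,250:500,::-1],None,fx=3,fy=3,interpolation=cv2.INTER_CUBIC))
print(go(read_state(),[481,-383,10],1.59))"
```

```text
[0.003, -0.003, 0.015, 7.966, -16.823, 103.166]
```

View pics/t6.png

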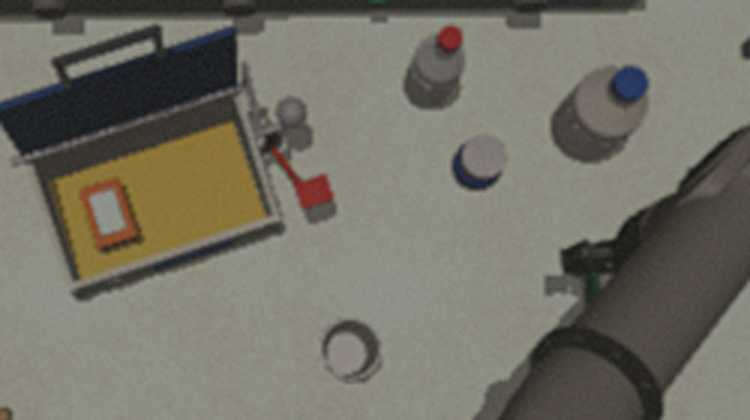

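Orange lies flat on the platform, at crop (110,213). The hand is above the green box near (590,285), and nothing else has moved. Grasping green.

Converted, 30 mm is 0.05, -16 mm is -0.0267, 0.01 rad is 0.0032.

Emit:
steer_hand(rows=[[[0,0,0,0.01,-0.0267,0.05,1],[0,0,0.0032,0.01,-0.0267,0.05,1]]])

```text
t: 14.5
eef_pos: [482.0, -384.7, 84.2]
tcp_rot: [[-1.0, -0.02, -0.003], [-0.02, 1.0, 0.001], [0.003, 0.001, -1.0]]
wrist_force: [-0.4, 0.9, 0.6]
gripper_width: 0.999
grip_force: 0.0
```

```bash
python3 -c "
from h import *
from cell import bot, grab_frame, read_state
print(go(read_state(),[481,-383,11],1.59))"
```

```text
[0.001, -0.003, 0.001, 0.731, 1.621, 73.224]
```

Converted, 71 mm is 0.1183, 55 mm is 0.0917.

Emit:
steer_hand(rows=[[[0,0,0,0,0.0017,0.05,1],[0,0,0,0,0.0017,0.0917,1],[0,0,0,0,0.0017,0.1183,1],[0,0,0,0,0.0017,0.1183,1]]])

```text
t: 15.0
eef_pos: [483.8, -382.4, 13.7]
tcp_rot: [[-1.0, -0.024, -0.001], [-0.024, 1.0, 0.001], [0.001, 0.001, -1.0]]
wrist_force: [-1.1, -0.2, 0.5]
gripper_width: 0.997
grip_force: 0.0
```

Emit:
steer_hand(rows=[[[0,0,0,0,0,0,0.3],[0,0,0,0,0,0,0.3],[0,0,0,0,0,0,0.3],[0,0,0,0,0,-0.0333,0.3],[0,0,0,0,0,-0.1167,0.3]]], clamp_n=40)

```text
t: 15.62
eef_pos: [481.3, -380.4, 81.9]
tcp_rot: [[-1.0, -0.023, -0.007], [-0.023, 1.0, 0.006], [0.007, 0.006, -1.0]]
wrist_force: [1.5, 0.2, -1.4]
gripper_width: 0.578
grip_force: 43.8
```

Emit:
steer_hand(rows=[[[0,0,0,0,0,-0.0833,0.3],[0,0,0,0,0,-0.1667,0.3],[0,0,0,0,0,-0.2333,0.3]]])

```text
t: 16.0
eef_pos: [483.4, -382.9, 226.9]
tcp_rot: [[-1.0, -0.023, 0.001], [-0.023, 1.0, -0.0], [-0.001, -0.001, -1.0]]
wrist_force: [0.4, -1.3, -3.1]
gripper_width: 0.577
grip_force: 43.9
```

```bash
python3 -c "
from h import *
from cell import bot, grab_frame, read_state
print(go(read_state(),[605,97,225],1.892))"
```

```text
[-0.001, 0.001, -0.298, -132.683, 476.939, 1.823]
```

Converted, 240 mm is 0.4, 192 mm is 0.32, -0.15 rad is -0.0477.

Emit:
steer_hand(rows=[[[0,0,-0.0095,-0.0217,0.08,0,0.3],[0,0,-0.0191,-0.0433,0.16,0,0.3],[0,0,-0.0286,-0.065,0.24,0,0.3],[0,0,-0.0382,-0.0867,0.32,0,0.3],[0,0,-0.0477,-0.1083,0.4,0,0.3]]])

```text
t: 16.62
eef_pos: [542.4, -139.8, 224.4]
tcp_rot: [[-0.985, -0.173, -0.0], [-0.173, 0.985, 0.001], [0.0, 0.001, -1.0]]
wrist_force: [-0.3, 0.7, -2.3]
gripper_width: 0.577
grip_force: 43.8
```

Emit:
steer_hand(rows=[[[0,0,-0.0095,-0.0367,0.0767,0,0.3],[0,0,-0.0191,-0.075,0.1533,0,0.3],[0,0,-0.0286,-0.1117,0.23,0,0.3],[0,0,-0.0382,-0.15,0.3083,0,0.3],[0,0,-0.0471,-0.1583,0.35,0,0.3]]])

```text
t: 17.25
eef_pos: [599.8, 86.4, 223.8]
tcp_rot: [[-0.947, -0.322, -0.001], [-0.322, 0.947, 0.002], [0.0, 0.003, -1.0]]
wrist_force: [0.2, -0.8, -2.6]
gripper_width: 0.575
grip_force: 43.8
```

Emit:
steer_hand(rows=[[[0,0,0,0,0,0,0.3],[0,0,0,0,0,0,0.3]]])

```text
t: 17.5
eef_pos: [600.0, 78.8, 224.1]
tcp_rot: [[-0.95, -0.313, -0.0], [-0.313, 0.95, -0.002], [0.001, -0.002, -1.0]]
wrist_force: [-0.1, -0.8, -1.7]
gripper_width: 0.58
grip_force: 43.8
```

```bash
python3 -c "
from h import *
from cell import bot, grab_frame, read_state
print(go(read_state(),[602,97,56],1.892))"
```

```text
[-0.002, -0.001, -0.003, -7.84, 17.038, 168.011]
```

Emit:
steer_hand(rows=[[[0,0,0,-0.0083,0.0267,0.0083,0.3],[0,0,0,-0.0083,0.0267,0.0167,0.3],[0,0,0,-0.0083,0.0267,0.0167,0.3]]])

```text
t: 17.88
eef_pos: [599.4, 98.0, 212.9]
tcp_rot: [[-0.949, -0.316, -0.002], [-0.316, 0.949, -0.001], [0.002, -0.0, -1.0]]
wrist_force: [-0.1, -0.1, -2.2]
gripper_width: 0.578
grip_force: 43.9
```

```bash
python3 -c "
from h import *
from cell import bot, grab_frame, read_state
print(go(read_state(),[602,97,56],1.892))"
```

```text
[-0.0, -0.002, 0.0, -2.506, -1.784, 156.888]
```

Converted, 155 mm is 0.2583, 140 mm is 0.2333.

Emit:
steer_hand(rows=[[[0,0,0,-0.0017,0,0.0667,0.3],[0,0,0,-0.0017,0,0.1333,0.3],[0,0,0,-0.0017,0,0.1917,0.3],[0,0,0,-0.0017,0,0.2333,0.3],[0,0,0,-0.0017,0,0.2583,0.3]]])

```text
t: 18.5
eef_pos: [600.3, 97.8, 57.3]
tcp_rot: [[-0.949, -0.315, -0.002], [-0.315, 0.949, -0.001], [0.002, -0.0, -1.0]]
wrist_force: [0.3, 1.2, -2.2]
gripper_width: 0.575
grip_force: 43.8
```

Emit:
steer_hand(rows=[[[0,0,0,0,0,0.0133,0.3],[0,0,0,0,0,0.0267,0.3],[0,0,0,0,0,0.0333,0.3],[0,0,0,0,0,0.0367,0.3],[0,0,0,0,0,0.0367,0.3]]])

```text
t: 19.12
eef_pos: [601.6, 98.6, 37.4]
tcp_rot: [[-0.949, -0.316, 0.001], [-0.316, 0.949, 0.0], [-0.001, -0.0, -1.0]]
wrist_force: [-0.1, -0.7, -1.1]
gripper_width: 0.574
grip_force: 43.9
```

Units first: shifts go in shares of 600 mm and turns go in shares of 180 degrees. So 6 mm is 0.01, 4 mm is 0.0067.

Emit:
steer_hand(rows=[[[0,0,0,0,0,0.0067,0.3],[0,0,0,0,0,0.01,0.3],[0,0,0,0,0,0.01,0.74],[0,0,0,0,0,0.01,0.74],[0,0,0,0,0,0.01,0.74]]])

```text
t: 19.75
eef_pos: [601.0, 98.8, 30.9]
tcp_rot: [[-0.949, -0.316, -0.0], [-0.316, 0.949, 0.0], [-0.0, 0.0, -1.0]]
wrist_force: [-0.3, -1.5, 0.0]
gripper_width: 0.739
grip_force: 0.0
```

Emit:
steer_hand(rows=[[[0,0,0,0,0,-0.05,0.74],[0,0,0,0,0,-0.1333,0.74],[0,0,0,0,0,-0.225,0.74],[0,0,0,0,0,-0.3167,0.74],[0,0,0,0,0,-0.3167,0.74]]])

```text
t: 20.38
eef_pos: [604.5, 98.9, 227.2]
tcp_rot: [[-0.949, -0.316, 0.012], [-0.316, 0.949, 0.002], [-0.013, -0.002, -1.0]]
wrist_force: [-0.8, 0.0, 0.3]
gripper_width: 0.742
grip_force: 0.0
```

```bash
python3 -c "
from h import *
from cell import bot, grab_frame, read_state
print(go(read_state(),[577,-36,225],.322),go(read_state(),[577,-36,225],1.892))"
```

```text
[0.009, 0.011, 1.57, 68.756, -119.311, 1.561] [-0.002, 0.013, 0.0, 68.756, -119.311, 1.561]
```

Converted, -119 mm is -0.1983, -90 mm is -0.15.

Emit:
steer_hand(rows=[[[0,0,0,0.025,-0.05,0,0],[0,0,0,0.0583,-0.1,0,0],[0,0,0,0.0867,-0.15,0,0],[0,0,0,0.115,-0.1983,0,0],[0,0,0,0.115,-0.1983,0,0]]])

```text
t: 21.0
eef_pos: [571.7, -40.7, 220.1]
tcp_rot: [[-0.951, -0.309, -0.002], [-0.309, 0.951, -0.002], [0.003, -0.002, -1.0]]
wrist_force: [1.1, 1.2, 0.0]
gripper_width: 0.001
grip_force: 0.0
```

Emit:
steer_hand(rows=[[[0,0,0,0,0,0.05,0],[0,0,0,0,0,0.1,0],[0,0,0,0,0,0.1,0]]])

```text
t: 21.38
eef_pos: [570.6, -34.3, 157.6]
tcp_rot: [[-0.948, -0.317, -0.007], [-0.317, 0.948, 0.001], [0.007, 0.003, -1.0]]
wrist_force: [0.1, 0.2, 0.0]
gripper_width: -0.0
grip_force: 0.0
```

```bash
python3 - <<'E'
from h import *
from cell import bot, grab_frame, read_state
f=grab_frame('scene'); g=grab_frame('top')
a=cv2.resize(f['img'][120:270,250:420],None,fx=3,fy=3); b=cv2.resize(g['img'][130:280,240:390],(450,450))
cv2.imwrite('pics/p7.png',cv2.resize(np.hstack([a,b])[:,:,::-1],(798,374)))
print(go(read_state(),[578,-35,110],1.892))
E
```

```text
[0.0, 0.0, 0.001, -4.428, -1.328, 51.02]
```

View pics/p7.png

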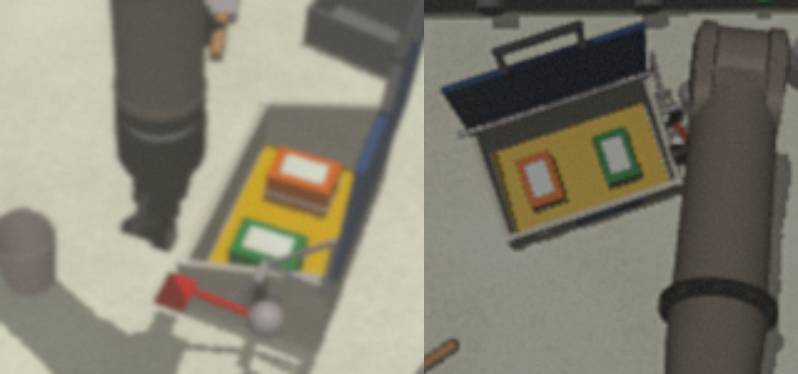

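Both boxes lie flat side by side: orange at (305,170) and green at (268,240) in the left half. The fingertip, at (155,235), is above the red pad at (178,292). Pressing.

Converted, 72 mm is 0.12, 62 mm is 0.1033.

Emit:
steer_hand(rows=[[[0,0,0,-0.0067,-0.0017,0.0417,0],[0,0,0,-0.0067,-0.0017,0.0833,0],[0,0,0,-0.0067,-0.0017,0.1033,0],[0,0,0,-0.0067,-0.0017,0.12,0]]])

```text
t: 21.98
eef_pos: [578.0, -35.8, 89.6]
tcp_rot: [[-0.949, -0.316, 0.002], [-0.316, 0.949, -0.0], [-0.002, -0.001, -1.0]]
wrist_force: [-0.3, -0.9, 1.9]
gripper_width: 0.001
grip_force: 0.6
```

Emit:
steer_hand(rows=[[[0,0,0,0.0017,0,0.0167,0],[0,0,0,0.0033,0,0.03,0],[0,0,0,0.005,0,0.0417,0],[0,0,0,0.0067,0,0.0517,0],[0,0,0,0.0067,0,0.055,0]]])

```text
t: 22.6
eef_pos: [573.9, -36.9, 57.3]
tcp_rot: [[-0.949, -0.316, 0.001], [-0.316, 0.949, 0.001], [-0.001, 0.0, -1.0]]
wrist_force: [-4.7, 0.3, 13.9]
gripper_width: -0.0
grip_force: 7.3
```

Converted, -240 mm is -0.4, -180 mm is -0.3.

Emit:
steer_hand(rows=[[[0,0,0,0,0,-0.025,0],[0,0,0,0,0,-0.1,0],[0,0,0,0,0,-0.2,0],[0,0,0,0,0,-0.3,0],[0,0,0,0,0,-0.4,0]]])

```text
t: 23.22
eef_pos: [573.3, -37.1, 298.6]
tcp_rot: [[-0.949, -0.316, 0.002], [-0.316, 0.949, 0.0], [-0.002, -0.001, -1.0]]
wrist_force: [1.1, -0.2, -0.5]
gripper_width: -0.002
grip_force: 0.0
```

Emit:
steer_hand(rows=[[[0,0,0.0573,0,0,-0.0833,0.4],[0,0,0.1146,0,0,-0.1667,0.4],[0,0,0.1719,0,0,-0.2,0.4],[0,0,0.2292,0,0,-0.2083,0.4],[0,0,0.2865,0,0,-0.2083,0.4]]])

```text
t: 23.85
eef_pos: [573.7, -37.1, 422.2]
tcp_rot: [[-0.834, 0.552, 0.003], [0.552, 0.834, -0.0], [-0.002, 0.001, -1.0]]
wrist_force: [0.1, -0.2, -0.3]
gripper_width: 0.399
grip_force: 0.0
```

```bash
python3 - <<'E'
from h import *
from cell import bot, grab_frame, read_state
f=grab_frame('scene'); np.savez('scene8.npz',**f); g=grab_frame('top'); np.savez('top8.npz',**g)
a=cv2.resize(f['img'][120:270,250:420],None,fx=3,fy=3); b=cv2.resize(g['img'][130:280,240:390],(450,450))
cv2.imwrite('pics/p8.png',cv2.resize(np.hstack([a,b])[:,:,::-1],(798,374)))
print(go(read_state(),[666,185,410],.322))
E
```

```text
[0.001, 0.001, 0.67, 44.01, 236.534, 11.482]
```

View pics/p8.png

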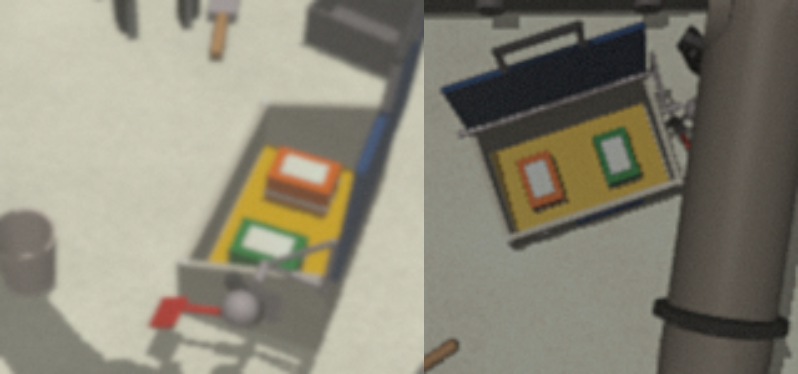

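The red pedal stays down (ball tipped forward to (240,308)), the door is still up and the boxes are unmoved. Going to the handle.

Converted, 236 mm is 0.3933, 191 mm is 0.3183, 0.67 rad is 0.2133.

Emit:
steer_hand(rows=[[[0,0,0.0446,0.015,0.08,0,0.5],[0,0,0.0891,0.03,0.16,0,0.5],[0,0,0.1337,0.045,0.24,0,0.5],[0,0,0.1783,0.06,0.3183,0,0.5],[0,0,0.2133,0.0733,0.3933,0,0.5]]])

```text
t: 24.58
eef_pos: [665.7, 186.9, 421.2]
tcp_rot: [[-0.317, 0.948, 0.001], [0.948, 0.317, 0.001], [0.0, 0.001, -1.0]]
wrist_force: [0.1, 0.1, 0.2]
gripper_width: 0.502
grip_force: 0.0
```

Emit:
steer_hand(rows=[[[0,0,0,0,0,0.0133,0.5],[0,0,0,0,0,0.0133,0.5]]])

```text
t: 24.82
eef_pos: [665.7, 185.0, 411.4]
tcp_rot: [[-0.319, 0.948, -0.002], [0.948, 0.319, -0.001], [-0.0, -0.002, -1.0]]
wrist_force: [-0.4, -0.0, 0.6]
gripper_width: 0.501
grip_force: 0.0
```

```bash
python3 -c "
from h import *
from cell import bot, grab_frame, read_state
g=dict(np.load('top8.npz')); print(plane(g,[285.5,146.5],345))
print(go(read_state(),[666,185,326],.322))"
```

```text
[[665.2416947  179.76267223 345.        ]]
[-0.002, 0.0, 0.003, -0.093, 0.505, 85.413]
```

Converted, 84 mm is 0.14, 75 mm is 0.125.

Emit:
steer_hand(rows=[[[0,0,0,0,0,0.0417,0.5],[0,0,0,0,0,0.0833,0.5],[0,0,0,0,0,0.125,0.5],[0,0,0,0,0,0.14,0.5],[0,0,0,0,0,0.14,0.5]]])

```text
t: 25.45
eef_pos: [665.4, 184.1, 329.5]
tcp_rot: [[-0.317, 0.949, -0.0], [0.949, 0.317, 0.0], [0.0, 0.0, -1.0]]
wrist_force: [0.5, 0.5, 0.4]
gripper_width: 0.502
grip_force: 0.0
```

Emit:
steer_hand(rows=[[[0,0,0,0,0,0,0],[0,0,0,0,0,0,0],[0,0,0,0,0,0,0],[0,0,0,0,0,0,0]]], clamp_n=30)

```text
t: 25.95
eef_pos: [666.4, 184.5, 330.4]
tcp_rot: [[-0.317, 0.949, 0.003], [0.949, 0.317, 0.0], [-0.001, 0.003, -1.0]]
wrist_force: [1.3, -0.1, 5.1]
gripper_width: 0.127
grip_force: 29.5
```

Emit:
steer_hand(rows=[[[0,0,0,0,0,0,0]]])

```text
t: 26.08
eef_pos: [666.4, 184.5, 330.3]
tcp_rot: [[-0.317, 0.949, 0.003], [0.949, 0.317, 0.0], [-0.001, 0.003, -1.0]]
wrist_force: [0.9, -1.4, 5.3]
gripper_width: 0.128
grip_force: 29.5
```

Converted, -144 mm is -0.24, -118 mm is -0.1967.

Emit:
steer_hand(rows=[[[0,0,0,0,-0.0517,0.0017,0],[0,0,0,0,-0.1017,0.01,0],[0,0,0,0,-0.1508,0.025,0],[0,0,0,0,-0.1967,0.0475,0],[0,0,0,0,-0.24,0.0758,0]]], clamp_n=30)

```text
t: 26.7
eef_pos: [528.6, 138.8, 283.0]
tcp_rot: [[-0.317, 0.949, 0.002], [0.949, 0.317, 0.001], [-0.0, 0.002, -1.0]]
wrist_force: [3.3, -0.1, -3.7]
gripper_width: 0.128
grip_force: 29.5
```

Emit:
steer_hand(rows=[[[0,0,0,0,-0.0383,0.0342,0],[0,0,0,0,-0.0717,0.0733,0],[0,0,0,0,-0.0992,0.1167,0],[0,0,0,0,-0.12,0.1633,0],[0,0,0,0,-0.1342,0.2125,0]]])

```text
t: 27.32
eef_pos: [452.7, 113.7, 155.0]
tcp_rot: [[-0.317, 0.949, 0.002], [0.949, 0.317, 0.001], [0.0, 0.002, -1.0]]
wrist_force: [4.3, 2.3, -1.0]
gripper_width: 0.124
grip_force: 29.3
```

Converted, 108 mm is 0.18, 99 mm is 0.165.

Emit:
steer_hand(rows=[[[0,0,0,0,-0.0075,0.05,0],[0,0,0,0,-0.0075,0.1,0],[0,0,0,0,-0.0033,0.1367,0],[0,0,0,0,0.0025,0.165,0],[0,0,0,0,0.0067,0.18,0]]])

```text
t: 27.95
eef_pos: [457.7, 115.3, 48.7]
tcp_rot: [[-0.317, 0.948, 0.001], [0.948, 0.317, 0.001], [0.0, 0.001, -1.0]]
wrist_force: [-12.3, -4.0, 50.1]
gripper_width: 0.125
grip_force: 33.8
```

Emit:
steer_hand(rows=[[[0,0,0,0,0,0.005,0],[0,0,0,0,0,0.0083,0],[0,0,0,0,0,0.0083,0]]])

```text
t: 28.32
eef_pos: [457.7, 115.3, 48.2]
tcp_rot: [[-0.316, 0.949, 0.001], [0.949, 0.316, 0.004], [0.003, 0.002, -1.0]]
wrist_force: [-9.9, -1.1, 40.1]
gripper_width: 0.125
grip_force: 33.7
```

Converted, -4 mm is -0.0067.

Emit:
steer_hand(rows=[[[0,0,0,0,0,-0.0067,0],[0,0,0,0,0,-0.0067,0.5],[0,0,0,0,0,-0.0067,0.5],[0,0,0,0,0,-0.0067,0.5]]])

```text
t: 28.82
eef_pos: [455.3, 114.5, 45.9]
tcp_rot: [[-0.317, 0.949, -0.003], [0.949, 0.317, -0.001], [-0.0, -0.003, -1.0]]
wrist_force: [-0.4, 0.8, 0.0]
gripper_width: 0.497
grip_force: 0.0
```

Emit:
steer_hand(rows=[[[0,0,0,0,0,-0.05,0.5],[0,0,0,0,0,-0.1,0.5],[0,0,0,0,0,-0.1833,0.5],[0,0,0,0,0,-0.2667,0.5],[0,0,0,0,0,-0.3333,0.5]]])

```text
t: 29.45
eef_pos: [456.4, 114.7, 248.4]
tcp_rot: [[-0.316, 0.949, 0.0], [0.949, 0.316, 0.0], [0.0, 0.0, -1.0]]
wrist_force: [0.2, 0.7, -0.4]
gripper_width: 0.503
grip_force: 0.0
```

```bash
python3 - <<'E'
from h import *
from cell import bot, grab_frame, read_state
f=grab_frame('scene'); np.savez('scene9.npz',**f); g=grab_frame('top')
s=dict(np.load('scene0.npz'))
cv2.imwrite('pics/p9.png',np.hstack([cv2.resize(x['img'][140:265,290:420],(390,375)) for x in(s,f)])[:,:,::-1])
E
```

```text
(no output)
```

View pics/p9.png

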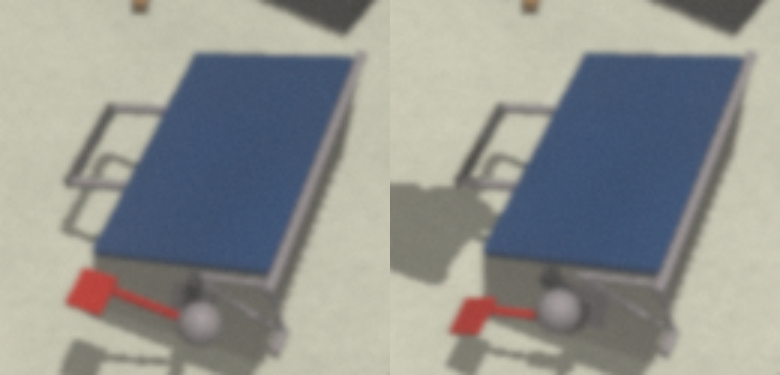

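The door and handle sit exactly as at the start: handle corner at (68,183) in both halves, door corner (97,250) against (487,250). The door is shut and the hand is clear, so I'm handing in.

```bash
python3 -c "
from cell import bot, grab_frame, read_state
print(bot.sign_off())"
```

```text
the job is handed in; nothing more can be done
None
```

The job is handed in at about 30 s of the 72 s allowed; the sign-off gave no verdict. The last pictures show both soap boxes flat on the platform, the catch down, the door fully shut with the handle let go, and no bystander seen to move.

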